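Close a culture vial with the ratchet capping press

TASK

Close the vial that stands in the capping press: press the ratchet pawl free with a fingertip on its tab, then push the press's lever down past its teeth until the cap is fully home on the vial. Touch only the pawl and the lever: grasp and lift nothing, keep your fingers off the vial, leave the other things where they are, and finish with the pawl still free and the lever down.

Things in the scene. Friction and masses are not known exactly. Their poses are not given: they have to be found in the camera images.
- press: Grey steel bench press, fixed to the bench. Origin: centre of the underside of its base plate (310 mm along its x, 120 mm along its y, 12 mm thick). Its x axis runs level from the lever's handle end (-x) to the pawl's end (+x), its z axis is up. An upright plate (x -21 to +64 mm, y +14 to +30 mm, up to 182 mm high) carries the lever and the pawl, which both move in the plane y = 0. A holder ring for the vial stands at x = -92 mm.
- lever_pivot (a point): Fixed point on the press: the lever's pivot axis (along the press's y), 160 mm above the bench. The lever turns with a steel ratchet wheel about it, 57 mm in radius over its teeth.
- lever_pad (a point): Centre of the upper face of the lever's black handle pad (56 mm along the lever, 36 mm wide, 14 mm thick), 190 mm from the pivot along the lever and 8 mm above the line through the pivot. It moves with the lever: about 271 mm above the bench at joint value 0, 168 mm at 0.58. Push it downward.
- lever (a joint): Turn of the lever, rad. 0 is fully raised, with the lever 0.58 rad above level; it grows as the handle end goes down about lever_pivot; 0.58 is level, with the cap fully home; end of travel 0.61. It starts between 0 and 0.08 and stays where it is left (stiff pivot: 2 to 3 N at the pad). The engaged pawl stops it at about 0.12. From about 0.47 on its rubber foot pushes the cap (some 3 N more at the pad).
- pawl_pivot (a point): Fixed point on the press: the pawl's pivot axis (along the press's y), 100 mm above the bench, 50 mm to +x of the lever's pivot.
- pawl_tab (a point): Centre of the upper face of the pawl's dark steel tab (36 mm along the press's x, 40 mm wide, 6 mm thick), the free flat end behind the ratchet wheel, away from the handle. At joint value 0 it lies 75 mm to +x of pawl_pivot and 35 mm above it (135 mm above the bench). Press it down: it goes 28 mm down and 7 mm to the press's +x by joint value 0.35.
- pawl (a joint): Turn of the pawl about pawl_pivot, rad. 0 has its nose between the teeth and blocks the lever from going down; it grows as the tab is pressed down; clear of the teeth from 0.15; end stop 0.35. It takes 2 to 3 N on the tab and the pawl stays where it is left.
- vial: The glass vial to be closed, standing loose in the press's holder ring: 25 mm in diameter, 95 mm tall, origin at the centre of its underside (12 mm above the bench), z up. It carries its cap.
- cap_top (a point): Centre of the top of that vial's white cap (29 mm in diameter, 22 mm tall), under the lever's foot: 133 mm above the bench at the start, 123 mm when home.
- cap (a joint): How far the cap has been pushed down onto the vial, m: 0 at the start, 0.010 fully home. It needs about 6 N and stays where it is left.
- vial_a: Bystander: a spare closed vial standing on the bench beside the press, 25 mm in diameter (cap 29 mm), 101 mm tall, origin at its underside.
- vial_b: Bystander: another spare closed vial of the same size.
- vial_c: Bystander: another spare closed vial of the same size.
- spare_cap: Bystander: a loose white cap on the bench, 29 mm in diameter, 22 mm tall, origin at its underside.
- marker: Bystander: a black marker pen lying on the bench, 133 mm long, 14 mm thick, origin under the black barrel's middle.
- forceps: Bystander: steel forceps lying flat on the bench, 116 mm long, 6 mm thick, origin under their middle.
- dish: Bystander: a shallow glass dish on the bench, 90 mm in diameter, 14 mm high, origin at its underside.
Mind the look-alikes: they are no part of the job. Leave any blue look-alike of the vial alone.

How it is judged:
On the way, in this order (a step that is already met when the one before it is completed fails the run):
1. the pawl is pressed free of the teeth while the lever is still up (value of joint pawl above 0.17 rad and value of joint lever below 0.2 rad), for 0.2 s.
2. the lever is pushed down and the cap is home (value of joint lever above 0.53 rad and value of joint cap above 0.008 m), for 0.1 s.
At the end, for the whole second after the job is handed in: The cap is within 2 mm of fully home (cap joint over 0.008 m), the lever is down (over 0.5 rad) and still, the pawl is clear of the teeth (over 0.15 rad), and the vial still stands upright (within 0.15 rad) and at rest on the floor of its holder (within 5 mm) (value of joint cap above 0.008 m and value of joint lever above 0.5 rad and value of joint pawl above 0.15 rad and z of vial in the frame of press below 0.017 m and angle between vial's own z axis and vertical below 0.15 rad and linear speed of vial below 0.02 m/s and velocity of joint lever below 0.05 rad/s); the robot touches nothing.
It fails at once if the vial is lifted more than 10 mm (z of vial in the frame of press above 0.022 m).
It fails at once if the fingers push on the vial or its cap (over 1 N) (contact force between the fingers and vial above 1 N).
It fails at once if a bystander is moved more than 20 mm (distance of any of vial_a, vial_b, vial_c, spare_cap, marker, forceps, dish from where it was at the start of the episode above 0.02 m).
It fails at once if a spare vial is knocked over (angle between any of vial_a, vial_b, vial_c's own z axis and vertical above 0.5 rad).
It also fails if it takes over 45 s, if anything falls off the work surface, if the arm or the gripper's body presses on something with over 40 N, if the wrist force passes 120 N, or if a joint passes its speed limit or range.

ROBOT

A 6-joint arm with a two-finger parallel gripper is mounted at the origin on the work surface. World frame = base frame: x ahead of the robot, y to its left, z up, the work surface at z = 0. Lengths are in m, angles in rad, forces in N, time in s.
With the tool pointing down it reaches from about 0.225 to 0.875 m from the base axis. Payload 3.4 kg.
Tool frame: the origin (TCP) lies at the very end of the fingers, on their centre line; the grasp point (between the pads) lies 19 mm behind it; z points along the fingers, y is the direction in which the jaws open and shut (so a half turn about z gives the same grasp; the last joint's range is limited). The gripper opens to 85 mm and grips with 20 to 120 N. Pads are 22 mm wide; open, the fingers measure 114 mm over their backs; the gripper's body (76 mm by 85 mm) begins 54 mm behind the grasp point. The pads swing forward as they close: fully open they stand 13 mm farther back than shut.
Start: joints at [-1.418, 0.276, 1.505, -0, 1.361, -0.121], TCP at [0.155, -0.554, 0.231] pointing down, gripper open.
Joint ranges: [-2.89, 2.89], [-0.75, 2.08], [0.22, 2.7], [-1.18, 4.32], [0.11, 2.71], [-2.7, 2.7]. Speed limits (rad/s): [2.57, 2.57, 3.14, 3.14, 3.14, 3.14].

INTERFACE

Orientations are given as a unit quaternion [w, x, y, z].
In Python, from rig import telemetry, cams, sign_off, spotter gives the robot as it stands.
- The arm moves only by the tool servo_tool, never from a script. Its argument "steps" is a list of rows, each a list of 6 numbers: the shift along the tool's x, y, z in mm, then the turn, a rotation vector about the tool's x, y, z in degrees. In form: [[x, y, z, ax, ay, az], ...]. A call has 1 to 8 rows; each row is the pose to reach, as a shift and turn from the pose commanded when the call began, along the tool's axes at that moment; what a row does not reach only later rows make up. A row lasts 1/10 s, in which the tool goes at most 50 mm and 8.59 degrees, less where a joint would pass 70% of its speed; a pose out of reach is approached as far as the arm can. A call with a gripper value outside its range is refused whole. "hand" is the closure in counts, from 0 (fully open) to 255 (shut), set as the call begins (left out, the last holds). The fingers move at their own pace and stop on an object; "grip_force" is the grip in N (left out, the last holds). Time passes only in rows, so rows that repeat a pose let the fingers close. It gives the time, the measured TCP pose, the force and the opening at its end, in the units of the state.
- telemetry.get_state(): the state, without advancing time (a new reading comes with each control period).
- cams.get_image(name): name is "scene" or "side" or "wrist"; returns (picture, depth): 384x512x3 uint8, red, green, blue; 384x512 float32, m along the optical axis (not along the pixel's ray), 0 where there is no reading.
- cams.camera_model(name): a dict with "camera_matrix" (3x3 intrinsics, pixels), "origin" and "rotation" of the camera in the world; the wrist camera has in their place "tool_from_camera" (4x4, takes a point from camera to tool coordinates, whose origin is the TCP and whose axes are the flange's). Camera axes: x right, y up, looking along -z (the intrinsics and any distortion apply to the point x, -y, -z); pixel columns grow to the right and rows downward; lengths in m; the calibration is good to about 2 mm. A picture is of the moment at which its call begins: read the wrist's pose just before it. camera_model takes no time and is no camera call.
- sign_off(): hands the job in, once; it reports no verdict.
Trained networks look in the newest picture that a camera, given by its name, has taken for a name from the list of things; names that differ only in an ending like _2 or _b are one class to them, and where a whole thing is asked for, a point or a joint stands for the part that bears it (a point fixed in the world has none). Each returns a list of dicts, best first, with "conf" (0 to 1); they miss things now and then, are a little off and sometimes report something else, mostly with a low value. They report only what shows in the picture. A call takes as long as a camera call. They do not tell look-alikes from the thing itself.
- spotter.outline_of(query, camera): "region" (384x512 bool, what is visible of it) and "rect" ([left, top, width, height] in pixels, round what is visible of it).
The state is a dict: "clock": time; "qpos": joint angles; "qd": joint speeds; "effort": joint torques, N m; "position": TCP position; "ee_rot": TCP orientation; "contact_force": force on the tool from outside, world axes, zero at the start; "moment": the same for the moment, N m; "width": finger opening in m.
Only numpy, scipy, OpenCV 4.12 (cv2) and the standard library are available. Lean on these libraries where they do the work, as an engineer would, in place of code of your own. Each camera call takes 0.05 s, during which the arm holds its last target.

## Working session

There is one attempt and no reset: what is moved stays moved. The work goes in short steps, Python scripts to look and compute and a tool call to move; the robot and the scene stay as the last step left them, time stands still between calls to the robot, and variables do not carry over. Pictures are saved under pics/ and viewed, and the job is handed in when it is done.

Besides the shell and the picture viewer there is one more tool, called by a JSON object that holds its "name" and its "arguments", one argument or row to a line. servo_tool: Moves the arm, as the interface text tells. Its arguments: {"type":"object","properties":{"steps":{"type":"array","items":{"type":"array","items":{"type":"number"}}},"hand":{"type":"number"},"grip_force":{"type":"number"}},"required":["steps"]}

```bash
ls; mkdir -p pics; cat > h.py <<'E'
import numpy as np, cv2
from rig import telemetry, cams, sign_off, spotter
def cam(n):
    m=cams.camera_model(n); return m
def pts(n,d,m=None):
    m=m or cam(n); K=np.array(m["camera_matrix"]); 
    v,u=np.mgrid[0:384,0:512]
    x=(u-K[0,2])/K[0,0]*d; y=(v-K[1,2])/K[1,1]*d
    P=np.stack([x,-y,-d],-1)
    return P@np.array(m["rotation"]).T+np.array(m["origin"])
E
python3 - <<'E'
from h import *
s=telemetry.get_state(); print(s)
for n in ["scene","side"]:
    im,d=cams.get_image(n); np.savez(f"{n}.npz",im=im,d=d)
    cv2.imwrite(f"pics/{n}0.png",im[...,::-1]); print(cam(n))
    for q in ["lever_pad","pawl_tab","press","vial"]:
        try: r=spotter.outline_of(q,n)
        except Exception as e: print(e); continue
        P=pts(n,d)
        for o in r[:4]:
            reg=o["region"]&(d>0); print(n,q,round(o["conf"],2),o["rect"],np.median(P[reg],0).round(3) if reg.any() else None)
E
```

```text
pics
{'clock': 0.0, 'qpos': array([-1.41799847e+00,  2.76592261e-01,  1.50614932e+00, -8.58653732e-06,
        1.36069551e+00, -1.21033202e-01]), 'qd': array([ 1.03675257e-03,  2.13869463e-03, -5.58876901e-04,  8.84023858e-05,
        2.45690529e-04,  1.25550466e-03]), 'effort': array([-5.52978531e-05, -4.16764891e+01, -2.45807952e+01,  1.18327384e-04,
        1.12569152e-02,  6.48682132e-06]), 'position': array([ 0.15538378, -0.55305049,  0.23043482]), 'ee_rot': array([-9.22032399e-04,  9.90641158e-01,  1.36488995e-01, -1.88438114e-05]), 'contact_force': array([-0.36274354, -0.06696136, -0.55674543]), 'moment': array([-0.04468013,  0.04303982,  0.00320584]), 'width': 0.08507800674489144}
{'camera_matrix': array([[381.53297882,   0.        , 251.92550442],
       [  0.        , 381.53297882, 196.29810718],
       [  0.        ,   0.        ,   1.        ]]), 'origin': array([ 0.87494228, -0.28903836,  1.01952255]), 'rotation': array([0.9146014 , 0.23712242, 0.0861321 , 0.31600397])}Traceback (most recent call last):
  File "<stdin>", line 9, in <module>
  File "h.py", line 10, in pts
    return P@np.array(m["rotation"]).T+np.array(m["origin"])
           ~^~~~~~~~~~~~~~~~~~~~~~~~~~
ValueError: matmul: Input operand 1 has a mismatch in its core dimension 0, with gufunc signature (n?,k),(k,m?)->(n?,m?) (size 4 is different from 3)
```

```bash
sed -i 's/np.array(m\["rotation"\]).T/R(m["rotation"]).T/' h.py; cat >> h.py <<'E'
from scipy.spatial.transform import Rotation
def R(q):
    q=np.array(q)
    return q if q.shape==(3,3) else Rotation.from_quat(q,scalar_first=True).as_matrix()
E
python3 - <<'E'
from h import *
for n in ["scene","side"]:
    im,d=cams.get_image(n); print(cam(n))
    P=pts(n,d); np.savez(f"{n}.npz",im=im,d=d,P=P)
    cv2.imwrite(f"pics/{n}0.png",im[...,::-1]); 
    for q in ["lever_pad","pawl_tab","press","vial"]:
        r=spotter.outline_of(q,n)
        for o in r[:4]:
            reg=o["region"]&(d>0); print(n,q,round(o["conf"],2),o["rect"],np.median(P[reg],0).round(3) if reg.any() else None)
E
```

```text
{'camera_matrix': array([[381.53297882,   0.        , 251.92550442],
       [  0.        , 381.53297882, 196.29810718],
       [  0.        ,   0.        ,   1.        ]]), 'origin': array([ 0.87494228, -0.28903836,  1.01952255]), 'rotation': array([0.9146014 , 0.23712242, 0.0861321 , 0.31600397])}
scene lever_pad 0.98 [123.4, 217.0, 106.5, 54.8] [ 0.54  -0.129  0.205]
scene pawl_tab 0.54 [224.3, 204.8, 35.3, 30.7] [0.578 0.045 0.132]
scene press 0.79 [125.4, 203.7, 145.2, 103.5] [ 0.557 -0.082  0.013]
scene press 0.49 [175.0, 256.2, 10.1, 12.8] [ 0.536 -0.157  0.132]
scene press 0.23 [294.6, 126.9, 24.0, 23.3] [0.516 0.435 0.009]
scene vial 0.85 [113.8, 277.3, 25.3, 21.3] [ 0.461 -0.277  0.095]
scene vial 0.79 [169.3, 253.2, 23.3, 25.7] [ 0.538 -0.159  0.117]
scene vial 0.66 [216.8, 193.6, 11.0, 19.2] [0.496 0.057 0.087]
scene vial 0.62 [180.0, 298.2, 16.7, 18.3] [ 0.616 -0.219  0.098]
{'camera_matrix': array([[367.47458898,   0.        , 255.71939642],
       [  0.        , 367.47458898, 194.26594301],
       [  0.        ,   0.        ,   1.        ]]), 'origin': array([0.10234938, 0.67114412, 0.80414154]), 'rotation': array([-0.30251478, -0.13627329,  0.39697388,  0.85576056])}
side lever_pad 0.72 [277.3, 117.3, 68.8, 63.8] [ 0.535 -0.128  0.204]
side lever_pad 0.18 [237.5, 121.2, 109.0, 123.8] [ 0.538 -0.035  0.041]
side pawl_tab 0.56 [243.1, 178.8, 35.1, 25.7] [0.577 0.022 0.131]
side vial 0.78 [305.3, 166.0, 14.5, 31.2] [ 0.529 -0.144  0.09 ]
side vial 0.78 [343.7, 183.7, 12.4, 25.9] [ 0.416 -0.189  0.055]
side vial 0.69 [278.7, 216.0, 7.9, 33.7] [0.486 0.074 0.067]
side vial 0.51 [348.8, 165.0, 13.7, 19.3] [ 0.45  -0.263  0.096]
```

View pics/scene0.png

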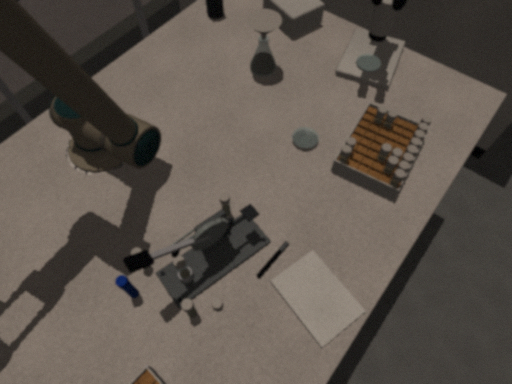

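View pics/side0.png

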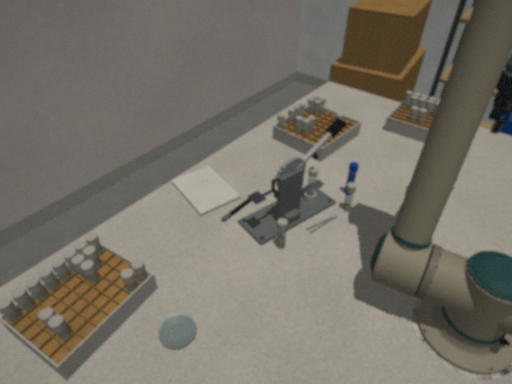

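```bash
python3 - <<'E'
import numpy as np,cv2
a=np.load("scene.npz");im=a["im"][180:320,100:300];b=np.load("side.npz");im2=b["im"][100:250,210:370]
for n,i in(("s",im),("d",im2)):
    j=cv2.resize(i[...,::-1],None,fx=4,fy=4,interpolation=cv2.INTER_CUBIC); j=np.clip(j.astype(float)*1.6,0,255); cv2.imwrite(f"pics/c{n}.png",j)
P=a["P"]
# points by height classes in scene
m=np.zeros((384,512),bool); m[180:320,100:300]=1
for nm,A in(("scene",a),("side",b)):
    P=A["P"];d=A["d"]; 
    box=(d>0)&(P[...,0]>.38)&(P[...,0]<.72)&(P[...,1]>-.35)&(P[...,1]<.15)
    for lo,hi in((.008,.016),(.12,.14),(.14,.17),(.175,.19),(.19,.22),(.22,.25),(.25,.29)):
        q=box&(P[...,2]>lo)&(P[...,2]<hi)
        if q.sum(): print(nm,lo,hi,q.sum(),P[q].mean(0).round(3),P[q].min(0).round(3),P[q].max(0).round(3))
E
```

```text
scene 0.008 0.016 3645 [ 0.569 -0.072  0.012] [ 0.422 -0.287  0.008] [0.695 0.094 0.016]
scene 0.12 0.14 534 [ 0.551 -0.06   0.13 ] [ 0.44 -0.29  0.12] [0.607 0.076 0.14 ]
scene 0.14 0.17 255 [ 0.562 -0.056  0.157] [ 0.536 -0.116  0.14 ] [0.577 0.004 0.17 ]
scene 0.175 0.19 310 [ 0.546 -0.058  0.182] [ 0.522 -0.164  0.175] [0.572 0.    0.19 ]
scene 0.19 0.22 430 [ 0.548 -0.097  0.203] [ 0.525 -0.174  0.19 ] [ 0.571 -0.025  0.22 ]
scene 0.22 0.25 201 [ 0.526 -0.188  0.236] [ 0.499 -0.226  0.22 ] [ 0.536 -0.157  0.25 ]
scene 0.25 0.29 390 [ 0.514 -0.23   0.263] [ 0.492 -0.255  0.25 ] [ 0.533 -0.198  0.275]
side 0.008 0.016 1745 [ 0.561 -0.029  0.011] [ 0.406 -0.266  0.008] [0.695 0.101 0.016]
side 0.12 0.14 406 [ 0.549 -0.031  0.13 ] [ 0.44  -0.284  0.12 ] [0.606 0.079 0.14 ]
side 0.14 0.17 274 [ 0.541 -0.027  0.155] [ 0.52  -0.111  0.14 ] [0.578 0.01  0.17 ]
side 0.175 0.19 285 [ 0.543 -0.052  0.182] [ 0.521 -0.156  0.175] [0.573 0.006 0.19 ]
side 0.19 0.22 273 [ 0.544 -0.092  0.203] [ 0.521 -0.173  0.19 ] [ 0.569 -0.021  0.22 ]
side 0.22 0.25 128 [ 0.52  -0.185  0.237] [ 0.498 -0.212  0.22 ] [ 0.536 -0.15   0.25 ]
side 0.25 0.29 166 [ 0.51  -0.222  0.261] [ 0.492 -0.246  0.25 ] [ 0.531 -0.195  0.273][ WARN:0@0.056] global loadsave.cpp:1063 imwrite_ Unsupported depth image for selected encoder is fallbacked to CV_8U.
```

View pics/cs.png

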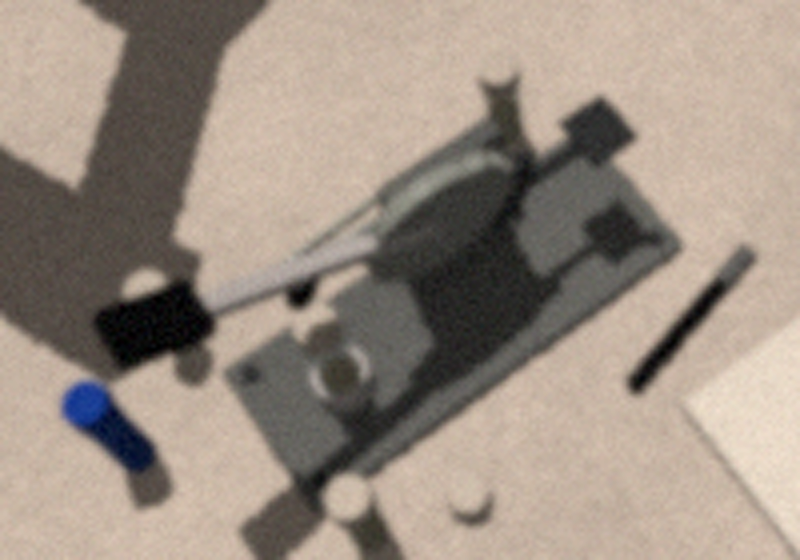

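View pics/cd.png

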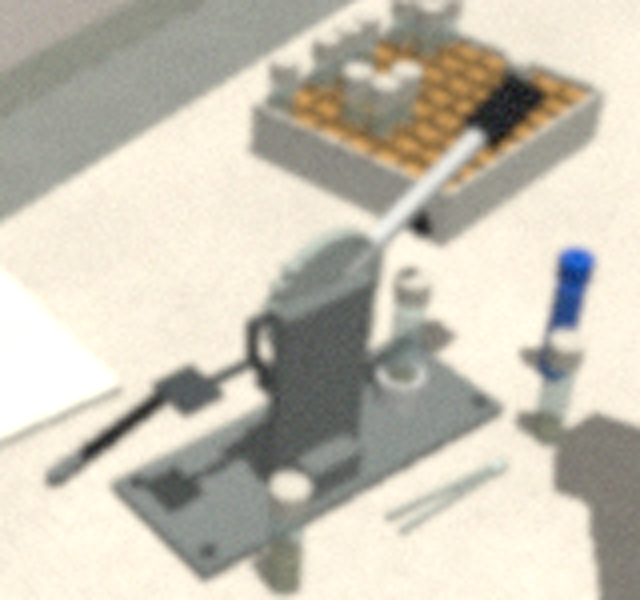

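```bash
python3 - <<'E'
import numpy as np,cv2
for nm in("scene","side"):
    A=np.load(nm+".npz");P=A["P"];d=A["d"];im=A["im"]
    # tab
    q=(d>0)&(P[...,2]>.122)&(P[...,2]<.145)&(P[...,0]>.55)&(P[...,1]>.02)
    x=P[q];print(nm,"tab",q.sum(),x.mean(0).round(4),cv2.minAreaRect(x[:,:2].astype(np.float32)*1000))
    q=(d>0)&(im.max(-1)<40)&(P[...,2]>.2)&(P[...,2]<.3)&(P[...,0]>.45)&(P[...,0]<.56)&(P[...,1]<-.15)
    x=P[q];print("pad",q.sum(),x.mean(0).round(4),x.min(0).round(3),x.max(0).round(3)); 
    u,s,v=np.linalg.svd(x-x.mean(0),full_matrices=False);print(s/np.sqrt(len(x)),v.round(3))
    c=cv2.minAreaRect(x[:,:2].astype(np.float32)*1000);print(c)
    q=(d>0)&(P[...,2]>.009)&(P[...,2]<.015)&(im.max(-1)<130)&(P[...,0]>.4)&(P[...,0]<.66)&(P[...,1]>-.25)&(P[...,1]<.12)
    n,l,st,_=cv2.connectedComponentsWithStats(q.astype(np.uint8)); k=1+st[1:,4].argmax()
    print("base",cv2.minAreaRect(P[l==k][:,:2].astype(np.float32)*1000))
    # top plate
    q=(d>0)&(P[...,2]>.125)&(P[...,2]<.14)&(P[...,0]>.5)&(P[...,0]<.56)&(P[...,1]<-.12)&(P[...,1]>-.18)
    print("cap",q.sum(),P[q].mean(0) if q.any() else 0, P[q].min(0),P[q].max(0))
E
```

```text
scene tab 215 [0.585  0.0512 0.1323] ((583.215087890625, 45.8536491394043), (54.015689849853516, 40.054752349853516), 77.48098754882812)
pad 412 [ 0.5155 -0.2269  0.2607] [ 0.492 -0.254  0.201] [ 0.54  -0.151  0.275]
[0.01870582 0.01018718 0.0025697 ] [[ 0.249  0.831 -0.498]
 [-0.951  0.307  0.037]
 [-0.183 -0.465 -0.866]]
((519.8274536132812, -200.1168212890625), (105.88282775878906, 36.20404815673828), 76.39240264892578)
base ((554.7034912109375, -67.561767578125), (309.6284484863281, 119.78984069824219), 75.08917236328125)
cap 108 [ 0.53262324 -0.15677473  0.13220425] [ 0.51717317 -0.16994288  0.12500295] [ 0.54537712 -0.14227828  0.13702247]
side tab 260 [1.199  0.0602 0.1322] ((1321.7652587890625, 50.229522705078125), (1518.646484375, 89.58453369140625), 1.2059831619262695)
pad 138 [ 0.51   -0.2188  0.2594] [ 0.493 -0.242  0.242] [ 0.528 -0.193  0.273]
[0.01379688 0.00907422 0.00203545] [[-0.096 -0.871  0.482]
 [ 0.991 -0.129 -0.034]
 [ 0.092  0.474  0.876]]
((512.4293212890625, -217.8607940673828), (44.480567932128906, 32.62613296508789), 75.56193542480469)
base ((573.2797241210938, 14.103782653808594), (152.84500122070312, 122.8518295288086), 74.86873626708984)
cap 57 [ 0.53000889 -0.14905525  0.13112931] [ 0.51793141 -0.16528536  0.12529282] [ 0.54522857 -0.13594177  0.13522422]
```

{"name": "servo_tool", "arguments": {
  "steps": [
    [0,0,-40,0,0,0],
    [0,0,-80,0,0,0],
    [35,-28,-90,0,0,8],
    [70,-56,-90,0,0,16],
    [105,-85,-90,0,0,24],
    [140,-113,-90,0,0,30],
    [175,-141,-90,0,0,30],
    [210,-170,-90,0,0,30]
  ],
  "hand": 255,
  "grip_force": 20
}}

```text
clock: 1.4
position: [0.3125, -0.3317, 0.3215]
ee_rot: [0.0, 0.992, -0.125, 0.0]
contact_force: [0.7, 0.3, 0.9]
width: 0.0001
```

```bash
cat >> h.py <<'E'
C=np.array([.5547,-.0676]); yaw=np.deg2rad(75.05); ex=np.array([np.cos(yaw),np.sin(yaw)]); ey=np.array([-ex[1],ex[0]])
def go(px,py,z):
    s=telemetry.get_state(); M=R(s["ee_rot"]); p=s["position"]
    r=(p[:2]-C); print("clock",s["clock"],"p",p.round(4),"press x,y",(r@ex).round(4),(r@ey).round(4),"F",s["contact_force"].round(2),"w",s["width"])
    w=np.array([*(C+px*ex+py*ey),z])
    print("tool z",M[:,2].round(3),"tool y in press",(M[:2,1]@ex).round(3),"shift mm",(M.T@(w-p)*1000).round(1))
E
python3 -c "
from h import *
go(.131,0,.30);go(.131,0,.16)"
```

```text
clock 1.4 p [ 0.3125 -0.3317  0.3215] press x,y -0.3176 0.1659 F [0.67 0.29 0.92] w 0.00014582379516496827
tool z [ 0.001 -0.001 -1.   ] tool y in press -1.0 shift mm [ 170.6 -446.9   21.5]
clock 1.4 p [ 0.3125 -0.3317  0.3215] press x,y -0.3176 0.1659 F [0.67 0.29 0.92] w 0.00014582379516496827
tool z [ 0.001 -0.001 -1.   ] tool y in press -1.0 shift mm [ 170.5 -446.9  161.5]
```

{"name": "servo_tool", "arguments": {
  "steps": [
    [17,-45,0,0,0,0],
    [34,-89,0,0,0,0],
    [51,-134,0,0,0,0],
    [68,-179,0,0,0,0],
    [85,-224,0,0,0,0],
    [102,-268,0,0,0,0],
    [119,-313,0,0,0,0],
    [136,-358,0,0,0,0]
  ]
}}

```text
clock: 2.2
position: [0.5328, -0.018, 0.3216]
ee_rot: [0.0, 0.992, -0.124, 0.0]
contact_force: [0.8, -1.2, 0.6]
width: -0.0001
```

{"name": "servo_tool", "arguments": {
  "steps": [
    [17,-45,20,0,0,0],
    [34,-87,40,0,0,0],
    [34,-87,85,0,0,0],
    [34,-87,125,0,0,0],
    [34,-87,145,0,0,0],
    [34,-87,145,0,0,0]
  ]
}}

```text
clock: 2.8
position: [0.5839, 0.0563, 0.1726]
ee_rot: [0.0, 0.992, -0.124, -0.004]
contact_force: [0.2, 0.3, 0.6]
width: 0.0002
```

```bash
python3 - <<'E'
from h import *
go(.131,0,.113)
for n in("scene","side"):
    im,d=cams.get_image(n)
    c=im[170:300,130:290] if n=="scene" else im[100:250,210:370]
    cv2.imwrite(f"pics/a{n}.png",np.clip(cv2.resize(c[...,::-1],None,fx=4,fy=4,interpolation=cv2.INTER_CUBIC)*1.5,0,255).astype(np.uint8))
E
```

```text
clock 2.8 p [0.5839 0.0563 0.1726] press x,y 0.1272 0.0037 F [0.23 0.3  0.64] w 0.0001738891618562996
tool z [-0.008  0.    -1.   ] tool y in press -1.0 shift mm [ 4.2 -3.9 59.6]
```

View pics/aside.png

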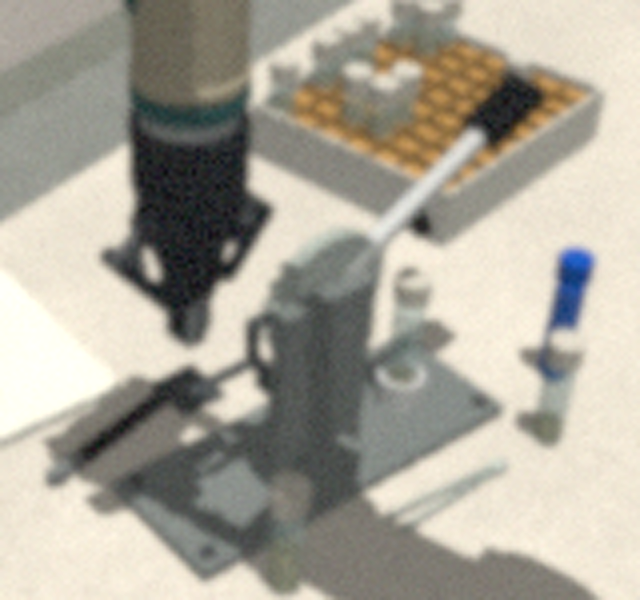

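View pics/ascene.png

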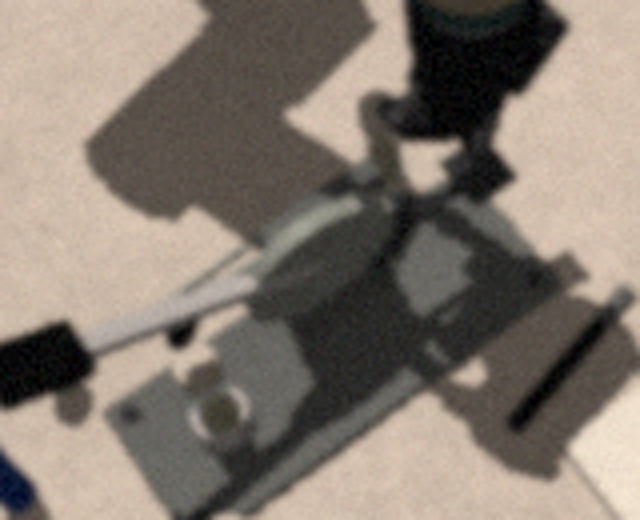

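{"name": "servo_tool", "arguments": {
  "steps": [
    [4,-4,20,0,0,0],
    [4,-4,34,0,0,0],
    [4,-4,42,0,0,0],
    [4,-4,48,0,0,0],
    [4,-4,54,0,0,0],
    [4,-4,58,0,0,0],
    [4,-4,60,0,0,0],
    [4,-4,60,0,0,0]
  ]
}}

```text
clock: 3.7
position: [0.5917, 0.0589, 0.1165]
ee_rot: [-0.0, 0.992, -0.125, 0.001]
contact_force: [2.2, 2.2, 3.1]
width: -0.0003
```

```bash
python3 - <<'E'
from h import *
go(.131,0,.113)
for n in("side",):
    im,d=cams.get_image(n)
    c=im[100:250,210:370]
    cv2.imwrite(f"pics/b{n}.png",np.clip(cv2.resize(c[...,::-1],None,fx=4,fy=4,interpolation=cv2.INTER_CUBIC)*1.5,0,255).astype(np.uint8))
go(.131,0,.113)
E
```

```text
clock 3.7 p [0.5917 0.0589 0.1165] press x,y 0.1318 -0.0031 F [2.16 2.16 3.06] w -0.00027448344157762934
tool z [ 0.001 -0.    -1.   ] tool y in press -1.0 shift mm [-3.2  0.8  3.5]
clock 3.75 p [0.5916 0.0588 0.1165] press x,y 0.1317 -0.0031 F [1.56 1.54 1.6 ] w 0.00020358377355286103
tool z [ 0.001 -0.    -1.   ] tool y in press -1.0 shift mm [-3.1  0.6  3.5]
```

View pics/bside.png

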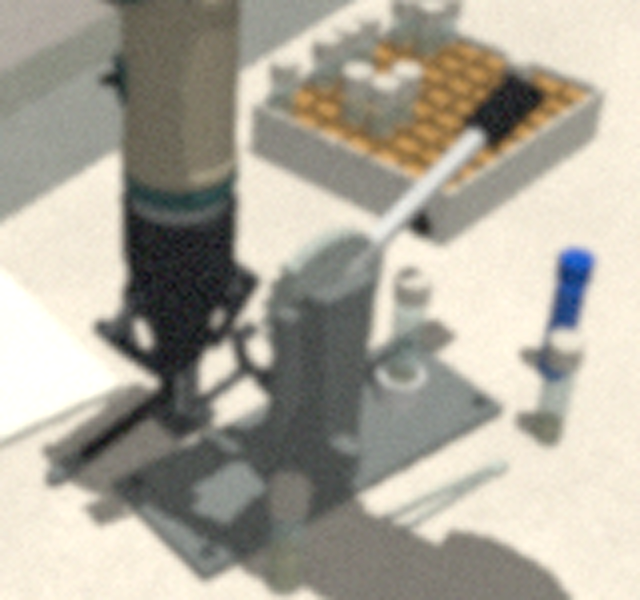

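{"name": "servo_tool", "arguments": {
  "steps": [
    [0,0,2,0,0,0],
    [0,0,4,0,0,0],
    [0,0,4,0,0,0],
    [0,0,4,0,0,0]
  ]
}}

```text
clock: 4.15
position: [0.5912, 0.0587, 0.1121]
ee_rot: [0.0, 0.992, -0.125, -0.0]
contact_force: [1.7, 1.3, 2.4]
width: -0.0
```

{"name": "servo_tool", "arguments": {
  "steps": [
    [0,0,-15,0,0,0],
    [0,0,-60,0,0,0],
    [0,0,-110,0,0,0],
    [0,0,-160,0,0,0],
    [0,0,-205,0,0,0],
    [0,25,-210,0,0,0],
    [0,70,-210,0,0,0],
    [0,115,-210,0,0,0]
  ]
}}

```text
clock: 4.95
position: [0.5615, -0.0541, 0.3221]
ee_rot: [0.001, 0.992, -0.124, -0.001]
contact_force: [0.2, 0.5, 0.2]
width: -0.0001
```

```bash
python3 - <<'E'
from h import *
for n in("side","scene"):
    im,d=cams.get_image(n);P=pts(n,d)
    q=(d>0)&(P[...,2]>.09)&(P[...,2]<.145)
    rel=P[...,:2]-C; X=rel@ex;Y=rel@ey
    q&=(X>.1)&(X<.16)&(abs(Y)<.022)
    print(n,q.sum(),P[q].mean(0),X[q].mean(),np.polyfit(X[q],P[...,2][q],1) if q.sum()>5 else 0)
    c=im[170:300,130:290] if n=="scene" else im[100:250,210:370]
    cv2.imwrite(f"pics/c{n}.png",np.clip(cv2.resize(c[...,::-1],None,fx=4,fy=4,interpolation=cv2.INTER_CUBIC)*1.5,0,255).astype(np.uint8))
    q=(d>0)&(im.max(-1)<40)&(P[...,2]>.2)&(P[...,2]<.29)&(X<-.13)&(X>-.2)&(abs(Y)<.025)
    if q.any(): print("pad",q.sum(),X[q].mean(),Y[q].mean(),P[q].mean(0))
go(-.16,0,.31)
E
```

```text
side 156 [0.58602437 0.06294915 0.10861218] 0.13421117362524745 [-0.25319091  0.14259323]
pad 137 -0.15728604436750732 0.0043861962594978505 [ 0.50988624 -0.21843059  0.25945382]
scene 181 [0.58681725 0.05668296 0.10960926] 0.1283616244885932 [-0.2572967   0.14263628]
pad 363 -0.16290827674044983 -0.004030654181110807 [ 0.51656779 -0.22603386  0.26050453]
clock 5.05 p [ 0.5605 -0.0582  0.3217] press x,y 0.0106 -0.0032 F [ 0.14 -0.53  0.11] w -0.00012191647332245124
tool z [-0.004 -0.005 -1.   ] tool y in press -1.0 shift mm [ -4.  170.5  12.7]
```

View pics/cside.png

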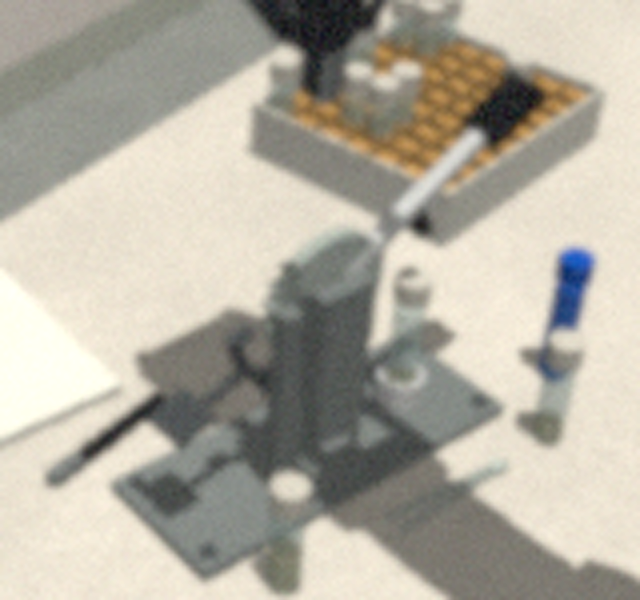

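{"name": "servo_tool", "arguments": {
  "steps": [
    [-2,45,0,0,0,0],
    [-4,90,0,0,0,0],
    [-4,135,0,0,0,0],
    [-4,168,0,0,0,0],
    [-4,170,10,0,0,0],
    [-4,170,30,0,0,0],
    [-4,170,35,0,0,0],
    [-4,170,35,0,0,0]
  ]
}}

```text
clock: 5.85
position: [0.5162, -0.2152, 0.2859]
ee_rot: [-0.001, 0.992, -0.124, -0.002]
contact_force: [0.6, -0.1, 0.3]
width: 0.0001
```

```bash
python3 - <<'E'
from h import *
for n in("side",):
    im,d=cams.get_image(n)
    c=im[80:230,230:390]
    cv2.imwrite(f"pics/d{n}.png",np.clip(cv2.resize(c[...,::-1],None,fx=4,fy=4,interpolation=cv2.INTER_CUBIC)*1.5,0,255).astype(np.uint8))
go(-.172,0,.2414);go(-.182,0,.2148);go(-.188,0,.187);go(-.19,0,.167)
E
```

```text
clock 5.9 p [ 0.5168 -0.2155  0.287 ] press x,y -0.1526 -0.0015 F [0.44 0.58 0.54] w 0.0005774922718294623
tool z [-0.001  0.001 -1.   ] tool y in press -1.0 shift mm [-1.7 19.4 45.5]
clock 5.9 p [ 0.5168 -0.2155  0.287 ] press x,y -0.1526 -0.0015 F [0.44 0.58 0.54] w 0.0005774922718294623
tool z [-0.001  0.001 -1.   ] tool y in press -1.0 shift mm [-1.8 29.4 72.1]
clock 5.9 p [ 0.5168 -0.2155  0.287 ] press x,y -0.1526 -0.0015 F [0.44 0.58 0.54] w 0.0005774922718294623
tool z [-0.001  0.001 -1.   ] tool y in press -1.0 shift mm [-1.8 35.4 99.9]
clock 5.9 p [ 0.5168 -0.2155  0.287 ] press x,y -0.1526 -0.0015 F [0.44 0.58 0.54] w 0.0005774922718294623
tool z [-0.001  0.001 -1.   ] tool y in press -1.0 shift mm [ -1.8  37.4 119.9]
```

View pics/dside.png

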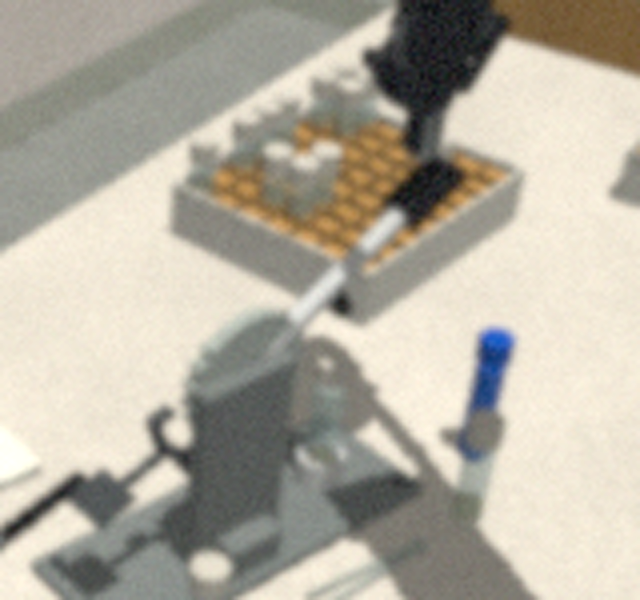

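{"name": "servo_tool", "arguments": {
  "steps": [
    [-2,8,5,0,0,0],
    [-2,11,18,0,0,0],
    [-2,15,30,0,0,0],
    [-2,20,42,0,0,0],
    [-2,24,54,0,0,0],
    [-2,28,66,0,0,0],
    [-2,31,77,0,0,0],
    [-2,33,86,0,0,0]
  ]
}}

```text
clock: 6.7
position: [0.5066, -0.2482, 0.2001]
ee_rot: [0.0, 0.992, -0.125, -0.0]
contact_force: [0.9, -1.1, 1.5]
width: -0.0001
```

```bash
python3 - <<'E'
from h import *
for n in("side",):
    im,d=cams.get_image(n)
    c=im[80:230,230:390]
    cv2.imwrite(f"pics/e{n}.png",np.clip(cv2.resize(c[...,::-1],None,fx=4,fy=4,interpolation=cv2.INTER_CUBIC)*1.5,0,255).astype(np.uint8))
go(-.19,0,.167)
E
```

```text
clock 6.75 p [ 0.506  -0.2478  0.1987] press x,y -0.1867 0.0006 F [-0.22 -0.36 -0.12] w 0.00020458547055992828
tool z [-0.003  0.001 -1.   ] tool y in press -1.0 shift mm [ 0.7  3.3 31.7]
```

View pics/eside.png

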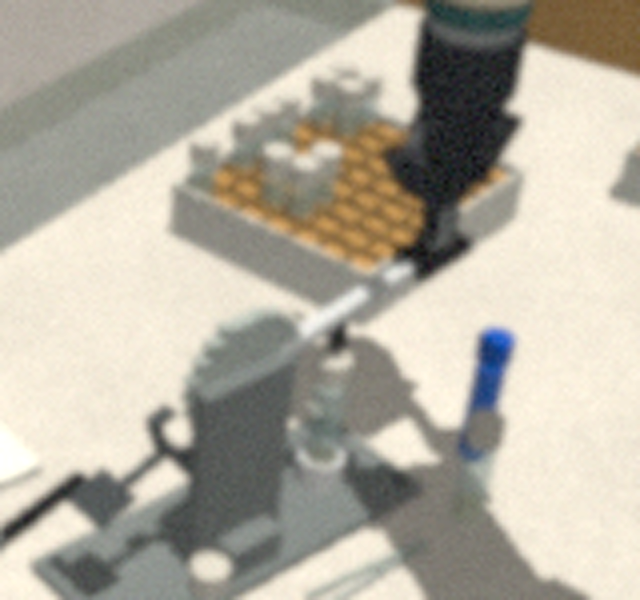

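{"name": "servo_tool", "arguments": {
  "steps": [
    [1,1,7,0,0,0],
    [1,2,13,0,0,0],
    [1,2,19,0,0,0],
    [1,3,24,0,0,0],
    [1,3,28,0,0,0],
    [1,3,31,0,0,0],
    [1,3,32,0,0,0],
    [1,3,32,0,0,0]
  ]
}}

```text
clock: 7.55
position: [0.5075, -0.2508, 0.1691]
ee_rot: [-0.0, 0.992, -0.125, 0.0]
contact_force: [0.0, -0.2, 2.0]
width: -0.0003
```

```bash
python3 - <<'E'
from h import *
go(-.19,0,.166)
for n in("side",):
    im,d=cams.get_image(n)
    c=im[80:230,230:390]
    cv2.imwrite(f"pics/f{n}.png",np.clip(cv2.resize(c[...,::-1],None,fx=4,fy=4,interpolation=cv2.INTER_CUBIC)*1.5,0,255).astype(np.uint8))
E
```

```text
clock 7.55 p [ 0.5075 -0.2508  0.1691] press x,y -0.1892 -0.0017 F [ 0.02 -0.25  2.02] w -0.0003239025356145016
tool z [ 0.001  0.    -1.   ] tool y in press -1.0 shift mm [-1.7  0.8  3.1]
```

View pics/fside.png

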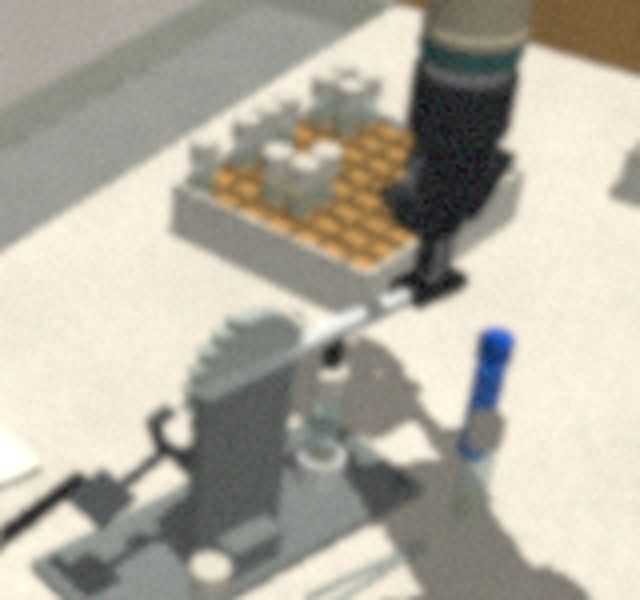

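{"name": "servo_tool", "arguments": {
  "steps": [
    [0,0,1,0,0,0],
    [0,0,2,0,0,0],
    [0,0,3,0,0,0],
    [0,0,4,0,0,0],
    [0,0,4,0,0,0],
    [0,0,4,0,0,0]
  ]
}}

```text
clock: 8.2
position: [0.5078, -0.2509, 0.1666]
ee_rot: [0.0, 0.992, -0.125, 0.001]
contact_force: [-1.8, 1.1, 8.9]
width: 0.0004
```

{"name": "servo_tool", "arguments": {
  "steps": [
    [0,0,-5,0,0,0],
    [0,0,-20,0,0,0],
    [0,0,-60,0,0,0],
    [0,30,-100,0,0,0],
    [-30,60,-110,0,0,0],
    [-70,80,-110,0,0,0],
    [-70,80,-110,0,0,0],
    [-70,80,-110,0,0,0]
  ]
}}

```text
clock: 9.0
position: [0.4193, -0.3112, 0.2752]
ee_rot: [-0.0, 0.992, -0.125, 0.001]
contact_force: [0.7, 0.2, 0.0]
width: 0.0002
```

```bash
python3 - <<'E'
from h import *
go(-.19,0,.3)
for n in("side","scene"):
    im,d=cams.get_image(n);P=pts(n,d)
    rel=P[...,:2]-C; X=rel@ex;Y=rel@ey; Z=P[...,2]
    for nm,q in(("pad",(X<-.168)&(X>-.215)&(abs(Y)<.016)&(Z>.14)&(Z<.2)),("tab",(X>.1)&(X<.16)&(abs(Y)<.022)&(Z>.09)&(Z<.145)),("cap",(X>-.105)&(X<-.08)&(abs(Y)<.014)&(Z>.11)&(Z<.14))):
        q&=d>0
        print(n,nm,q.sum(),P[q].mean(0).round(4) if q.any() else 0, Z[q].max() if q.any() else 0,np.polyfit(X[q],Z[q],1).round(3) if q.sum()>9 else 0)
    c=im[170:300,110:270] if n=="scene" else im[80:230,230:390]
    cv2.imwrite(f"pics/g{n}.png",np.clip(cv2.resize(c[...,::-1],None,fx=4,fy=4,interpolation=cv2.INTER_CUBIC)*1.5,0,255).astype(np.uint8))
E
```

```text
clock 9.0 p [ 0.4193 -0.3112  0.2752] press x,y -0.2703 0.068 F [0.69 0.17 0.02] w 0.00023327421231659129
tool z [ 0.001  0.    -1.   ] tool y in press -1.0 shift mm [ 68.8 -79.6 -24.7]
side pad 91 [ 0.5033 -0.2504  0.1655] 0.17045904456178418 [0.015 0.168]
side tab 161 [0.5854 0.0625 0.1088] 0.11887286879428893 [-0.257  0.143]
side cap 31 [ 0.5261 -0.1484  0.1257] 0.13913180808321135 [0.531 0.171]
scene pad 277 [ 0.506  -0.2527  0.1672] 0.17177897664194275 [0.002 0.167]
scene tab 182 [0.5867 0.0566 0.1097] 0.11757411238993876 [-0.279  0.146]
scene cap 70 [ 0.5376 -0.1577  0.123 ] 0.1398414744032601 [0.087 0.131]
```

View pics/gside.png

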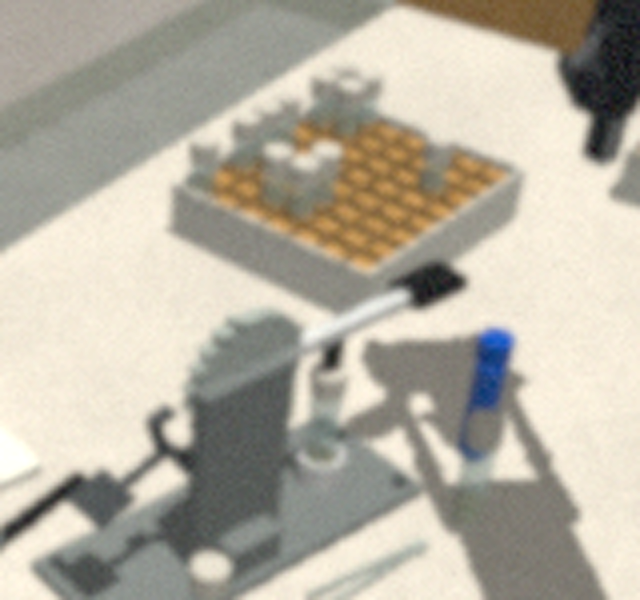

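View pics/gscene.png

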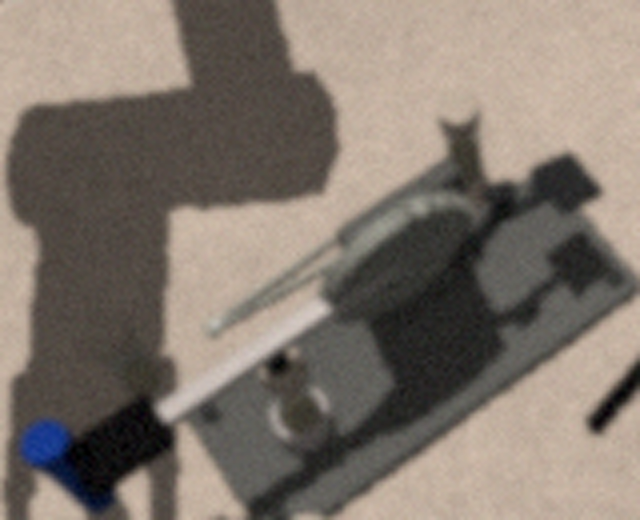

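```bash
python3 -c "
from h import *
print(telemetry.get_state()['contact_force']); sign_off()"
```

```text
[-0.1695921  -0.17391575  1.18911806]
the job is handed in; nothing more can be done
```

I pressed the pawl free with the closed fingertips, then pushed the lever down along its arc until it was level. I backed the arm clear and handed the job in at about 9 s; `sign_off` gave no verdict.

Last checks, from both fixed cameras after backing off:
- **Lever:** the pad's upper face was at 166–167 mm and level, which is a joint value of about 0.58 rad.
- **Pawl:** the tab sloped by 0.26–0.28 rad, clear of the teeth and unchanged after the lever push.
- **Vial:** it stands upright in its ring with the lever's foot resting on the cap.
- **Cap:** I couldn't measure its height directly because the foot covers it. That it is fully home is inferred from the level lever and from the push force rising to about 9 N at the end.
- **Other things:** those in view look unmoved. I compared them only by eye, and the dish was outside the final crops.
- **Contact:** the arm was well clear of everything. The last force reading was about 1 N, close to the sensor's noise.

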